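Clear the carving turntable and hold its index pin out

TASK

I want to swing the carving turntable round, so clear it for me: put the rubbing stone that lies on it into the oblong tray and the small wax block into the square tray, without disturbing the other things on the desk. Then pull the turntable's spring-loaded index pin fully up by its black knob, clear of its hole, and keep hold of it: finish with the gripper still holding the pin all the way up.

Things in the scene. Friction and masses are not known exactly. Their poses are not given: they have to be found in the camera images.
- disc_top (a point): Centre of the turntable's top: plain steel disc, 200 mm in diameter, top 46 mm above the desk, on a fixed base. z up. A grey bracket stands at its rim on this point's -x side (x -71 to -137, y +-22 mm, arm top 78 mm above the desk) and carries the index plunger. The disc is locked while the pin is in its hole and turns stiffly when it is out.
- knob_grip (a point): Middle of the waist of the black pin knob, on the plunger's axis, 88 mm from the disc centre, 111 mm above the desk with the pin home; rises with the pin. Knob upright, round: waist 23 mm in diameter from 13 mm below this point to 7 mm above, under a head 30 mm in diameter whose top is 21 mm above it. Below the knob: a barrel 17 mm in diameter, 18 mm high, on the arm, with a 21 mm nut at its foot.
- index_pin (a joint): Lift of the index pin in m: 0 = home, seated 8 mm deep in its hole in the disc; 0.018 = fully up against its stop. A spring pulls it back down with about 7 N at home, rising to 11 N fully up; it snaps home when let go.
- stone_mid (a point): Centre of the rubbing stone that starts on the turntable: a flat oblong abrasive block, 36 x 84 x 20 mm (point axes x, y, z; long along y), lying flat, loose; about 0.2 kg.
- wax_mid (a point): Centre of the wax block that starts on the turntable: a small pale block, 30 x 44 x 26 mm (point axes x, y, z), loose.
- long_tray: Oblong open plywood tray, fixed, 180 x 120 x 35 mm high (x, y, z), walls and floor 6 mm thick. Origin: centre of its underside on the desk.
- square_tray: Square open plywood tray, fixed, 115 x 115 x 35 mm high, walls and floor 6 mm thick. Origin: centre of its underside on the desk.
- tape: Tape measure standing on the desk beyond the turntable, 35 x 72 x 62 mm high, loose, to be left alone. Origin: centre of its underside.
- cap: Round stone cap on the desk beyond the turntable, 62 mm in diameter, 47 mm high, loose, to be left alone. Origin: centre of its underside.
- wheel: Steel cup grinding wheel lying on the desk, 68 mm in diameter, 18 mm high, loose, to be left alone. Origin: centre of its underside.

How it is judged:
On the way, in this order (a step that is already met when the one before it is completed fails the run):
1. the rubbing stone lies in the oblong tray and the wax block in the square tray (x of stone_mid in the frame of long_tray between -0.07 and 0.07 m and y of stone_mid in the frame of long_tray between -0.042 and 0.042 m and z of stone_mid in the frame of long_tray between 0 and 0.032 m and x of wax_mid in the frame of square_tray between -0.043 and 0.043 m and y of wax_mid in the frame of square_tray between -0.043 and 0.043 m and z of wax_mid in the frame of square_tray between 0 and 0.032 m and contact force between the fingers and rub_stone below 0.2 N and contact force between the fingers and wax below 0.2 N), for 0.2 s.
2. the index pin is pulled fully up by its knob and held (value of joint index_pin above 0.014 m and contact force between the fingers and index_pin above 2 N), for 0.5 s.
At the end, for the whole second after the job is handed in: The rubbing stone lies at rest in the oblong tray and the wax block in the square tray (centres inside the walls and below the rim), and the gripper is still holding the index pin up, lifted more than 14 of its 18 mm and not let go (all of step 2 and x of stone_mid in the frame of long_tray between -0.07 and 0.07 m and y of stone_mid in the frame of long_tray between -0.042 and 0.042 m and z of stone_mid in the frame of long_tray between 0 and 0.032 m and x of wax_mid in the frame of square_tray between -0.043 and 0.043 m and y of wax_mid in the frame of square_tray between -0.043 and 0.043 m and z of wax_mid in the frame of square_tray between 0 and 0.032 m and linear speed of each of rub_stone, wax below 0.02 m/s); the arm keeps its last pose, push and grip.
It fails at once if the tape measure was disturbed (moved more than 30 mm) (distance of tape from where it was at the start of the episode above 0.03 m).
It fails at once if the stone cap was disturbed (moved more than 30 mm) (distance of cap from where it was at the start of the episode above 0.03 m).
It fails at once if the cup wheel was disturbed (moved more than 30 mm) (distance of wheel from where it was at the start of the episode above 0.03 m).
It also fails if it takes over 67 s, if anything falls off the work surface, if the arm or the gripper's body presses on something with over 40 N, if the wrist force passes 120 N, or if a joint passes its speed limit or range.

ROBOT

A 7-joint arm with a two-finger parallel gripper is mounted at the origin on a cart in front of the work surface, level with it; the furniture and walls round the work are solid. World frame = base frame: x ahead of the robot, y to its left, z up, the work surface at z = 0. Lengths are in m, angles in rad, forces in N, time in s.
With the tool pointing down it reaches from about 0.35 to 0.9 m from the base axis. Payload 8.1 kg.
Tool frame: the origin (TCP) lies at the very end of the fingers, on their centre line; the grasp point (between the pads) lies 19 mm behind it; z points along the fingers, y is the direction in which the jaws open and shut (so a half turn about z gives the same grasp; the last joint's range is limited). The gripper opens to 92 mm and grips with 3 to 60 N. Pads are 19 mm wide; open, the fingers measure 130 mm over their backs; the gripper's body (75 mm by 190 mm) begins 47 mm behind the grasp point.
Start: joints at [-1.226, 0.434, 0.025, 1.573, -0.012, 1.134, -0.075], TCP at [0.271, 0.563, 0.227] pointing down, gripper open.
Joint ranges: [-2.62, 2.62], [-0.44, 2.09], [-1.27, 1.32], [0.08, 2.57], [-1.32, 4.46], [0.12, 2], [-2.74, 2.74]. Speed limits (rad/s): [2.22, 2.22, 3.01, 3.01, 3.14, 3.14, 3.14].

INTERFACE

Orientations are given as a unit quaternion [w, x, y, z].
In Python, from bench import readout, optics, hand_in gives the robot as it stands.
- The arm moves only by the shell command python3 -m pendant 'ROWS' [FORCE]. ROWS is JSON, one flat list of numbers, 7 for each row, row after row: the shift along the tool's x, y, z in m, then the turn, a rotation vector about the tool's x, y, z in degrees, then the finger opening in m, from 0 to 0.0918. In form: [tx, ty, tz, rx, ry, rz, fingers, tx, ty, tz, rx, ry, rz, fingers, ...]. A call has 1 to 8 rows; each row shifts and turns the pose as measured when the row begins, along the tool's axes as they then stand; what a row does not reach is not made up. A row lasts 1/8 s, in which the tool goes at most 62.5 mm and 10.7 degrees, less where a joint would pass 70% of its speed; a pose out of reach is approached as far as the arm can. A call with a gripper value outside its range is refused whole. The fingers move at their own pace and stop on an object; FORCE is the grip in N (left out, the last holds). Time passes only in rows, so rows that do not move let the fingers close. It gives the time, the measured TCP pose, the force and the opening at its end, in the units of the state.
- readout.observe(): the state, without advancing time (a new reading comes with each control period).
- optics.read_camera(name): name is "scene" or "top" or "wrist"; returns a dict with "frame" (400x640x3 uint8, red, green, blue), "z_map" (400x640 float32, m along the optical axis (not along the pixel's ray), 0 where there is no reading), "fx", "fy", "cx", "cy" (pixels), "cam_to_world" (4x4, takes a point from camera to world coordinates); the wrist camera has in their place "mount" (4x4, takes a point from camera to tool coordinates, whose origin is the TCP and whose axes are the flange's). Camera axes: x right, y down, z forward; pixel columns grow to the right and rows downward; lengths in m; the calibration is good to about 2 mm. A picture is of the moment at which its call begins: read the wrist's pose just before it.
- hand_in(): hands the job in, once; it reports no verdict.
The state is a dict: "time": time; "q": joint angles; "qvel": joint speeds; "joint_efforts": joint torques, N m; "tool_pos": TCP position; "orientation": TCP orientation; "contact_force": force on the tool from outside, world axes, zero at the start; "torque": the same for the moment, N m; "gripper_width": finger opening in m.
Only numpy, scipy, OpenCV 4.12 (cv2) and the standard library are available. Lean on these libraries where they do the work, as an engineer would, in place of code of your own. Each camera call takes 0.05 s, during which the arm holds its last target.

## Working session

There is one attempt and no reset: what is moved stays moved. The work goes in short steps, Python scripts to look and compute and a shell command to move; the robot and the scene stay as the last step left them, time stands still between calls to the robot, and variables do not carry over. Pictures are saved under pics/ and viewed, and the job is handed in when it is done.

```bash
ls; mkdir -p pics; python3 - <<'E'
from bench import readout, optics
import cv2,numpy as np
s=readout.observe();print({k:np.round(v,3) for k,v in s.items()})
for n in ("scene","top"):
    c=optics.read_camera(n);np.savez(f"pics/{n}0.npz",**c)
    cv2.imwrite(f"pics/{n}0.png",c["frame"][:,:,::-1])
    print(n,c["fx"],c["cx"],c["cy"],np.round(c["cam_to_world"],3).tolist())
E
```

```text
pics
{'time': np.float64(0.0), 'q': array([-1.226,  0.435,  0.025,  1.574, -0.012,  1.134, -0.075]), 'qvel': array([ 0.   ,  0.002, -0.   ,  0.002, -0.001, -0.001, -0.001]), 'joint_efforts': array([-0.0000e+00, -6.6786e+01,  9.8500e-01, -3.1446e+01, -6.1000e-02,
        4.3000e-02,  0.0000e+00]), 'tool_pos': array([0.27 , 0.563, 0.226]), 'orientation': array([-0.   ,  0.222,  0.975, -0.001]), 'contact_force': array([ 0.325,  0.897, -0.042]), 'torque': array([0.045, 0.048, 0.019]), 'gripper_width': np.float64(0.092)}
scene 481.4587589364333 320.9245561054089 197.66455942232196 [[0.879, -0.212, 0.427, 0.022], [-0.476, -0.396, 0.785, -0.966], [0.003, -0.893, -0.449, 0.648], [0.0, 0.0, 0.0, 1.0]]
top 502.8916005489157 321.45248349492977 201.72864343364466 [[0.017, -0.996, 0.085, 0.445], [-1.0, -0.016, 0.022, -0.018], [-0.021, -0.086, -0.996, 1.211], [0.0, 0.0, 0.0, 1.0]]
```

View pics/scene0.png

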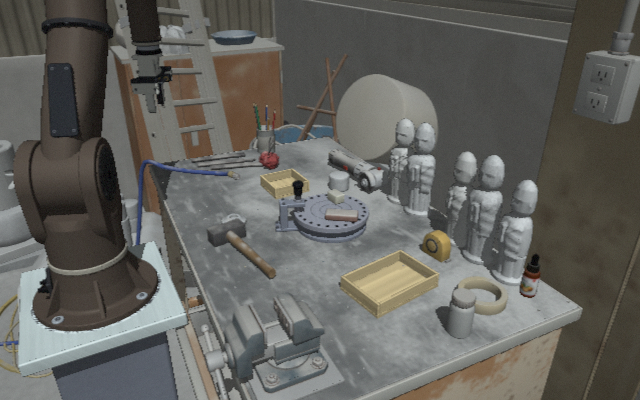

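View pics/top0.png

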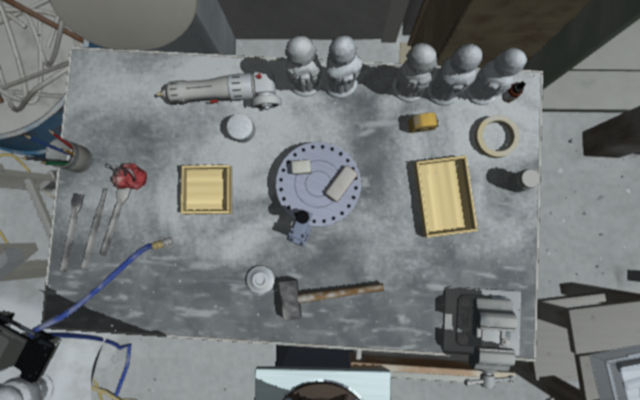

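The top view shows the disc at about (319,183), the stone at (341,183), the wax at (299,167), the knob at (300,215), the long tray at (445,196) and the square tray at (205,189). The cap is at (240,127), the tape at (425,122) and the wheel at (260,279). I'll measure these next.

```bash
cat > h.py <<'E'
import numpy as np,cv2
def load(n): return dict(np.load(f"pics/{n}.npz"))
def cloud(c):
    v,u=np.mgrid[0:400,0:640]; z=c["z_map"]
    P=np.stack([(u-c["cx"])/c["fx"]*z,(v-c["cy"])/c["fy"]*z,z,np.ones_like(z)],-1)@c["cam_to_world"].T
    return P[...,:3]
def ray(c,u,v,h):
    T=c["cam_to_world"]; d=T[:3,:3]@np.array([(u-c["cx"])/c["fx"],(v-c["cy"])/c["fy"],1]); o=T[:3,3]
    return o+d*(h-o[2])/d[2]
def proj(c,p):
    T=c["cam_to_world"]; q=T[:3,:3].T@(np.array(p)-T[:3,3]); return q[0]/q[2]*c["fx"]+c["cx"],q[1]/q[2]*c["fy"]+c["cy"]
def rect(P,m):
    (c,s,a)=cv2.minAreaRect((P[m][:,:2]*1000).astype(np.float32)); return np.round(c,1),np.round(s,1),round(a,1),np.round(np.median(P[m][:,2])*1000,1),m.sum()
E
python3 - <<'E'
from h import *
for n in("top0","scene0"):
    c=load(n);P=cloud(c);z=P[...,2];print(n,"z0",(c["z_map"]==0).mean())
    def near(x,y,r): return np.hypot(P[...,0]-x,P[...,1]-y)<r
    if n=="top0":
        C={k:ray(c,u,v,h)[:2] for k,(u,v,h) in dict(disc=(319,183,.046),stone=(341,183,.066),wax=(299,167,.072),knob=(300,215,.13),lt=(445,196,.03),st=(205,189,.03),cap=(240,127,.047),tape=(425,122,.06),wheel=(260,279,.018)).items()}
    desk=near(*(C["disc"]+[-.0,-.16]),.04);print("desk",np.median(z[desk]))
    for k,(r,lo,hi) in dict(disc=(.13,.035,.052),stone=(.055,.058,.07),wax=(.035,.064,.08),knob=(.03,.115,.15),lt=(.13,.025,.045),st=(.09,.025,.045),cap=(.05,.035,.06),tape=(.06,.04,.08),wheel=(.06,.012,.03)).items():
        m=near(*C[k],r)&(z>lo)&(z<hi)
        m=cv2.morphologyEx(m.astype(np.uint8),cv2.MORPH_OPEN,np.ones((2,2)))>0
        print(k,np.round(C[k]*1000),*(rect(P,m) if m.sum()>3 else "-"))
E
python3 - <<'E'
import cv2
a=cv2.imread("pics/top0.png")[110:310,160:490]
b=cv2.imread("pics/scene0.png")[160:330,240:460]
cv2.imwrite("pics/topz.png",cv2.resize(a,None,fx=2.4,fy=2.4,interpolation=2))
cv2.imwrite("pics/scz.png",cv2.resize(b,None,fx=3.5,fy=3.5,interpolation=2))
E
```

```text
top0 z0 0.00393359375
desk -0.001507552860389838
disc [588.  15.] [583.6  16.2] [198.5 205.7] 59.7 44.5 4643
stone [587. -36.] [539.4 -23.9] [ 51.5 182.7] 70.5 63.2 538
wax [621.  61.] [623.3  55.3] [29.3 42.5] 7.6 70.2 246
knob [508.  52.] [484.1  15.9] [99.1 29.5] 57.0 129.7 142
lt [ 564. -281.] [ 548.5 -181. ] [181.3 352.7] 8.1 31.6 721
st [572. 286.] [546.9 158.8] [384.9 135.2] 79.3 30.2 523
cap [719. 204.] [586.3 114. ] [381.9  60.9] 33.8 44.8 535
tape [ 733. -229.] [ 616.8 -128.1] [ 56.  405.1] 49.4 56.3 355
wheel [362. 151.] [404.9  80.9] [ 43.3 208.3] 33.7 14.6 191
scene0 z0 0.00398828125
desk -0.0010512151055930286
disc [588.  15.] [ 284.9 -394.9] [1236.2  225.5] 55.0 44.8 1804
stone [587. -36.] [592.2 -33.4] [60.1 81. ] 55.3 62.9 256
wax [621.  61.] [ 324.6 -432.4] [1225.    44.1] 58.4 69.4 103
knob [508.  52.] [550.  134.5] [236.6  22.9] 62.6 126.3 87
lt [ 564. -281.] [ 295.1 -553.2] [968.2 201.2] 44.8 29.3 979
st [572. 286.] [565.9 192.1] [312.  151.1] 80.6 28.8 281
cap [719. 204.] [752.3 215.1] [135.5  53.5] 27.8 44.0 185
tape [ 733. -229.] [ 394.4 -566.7] [1089.4   58. ] 44.0 52.1 284
wheel [362. 151.] [352.8 127.3] [77.1 42.5] 70.2 15.4 76
```

View pics/topz.png

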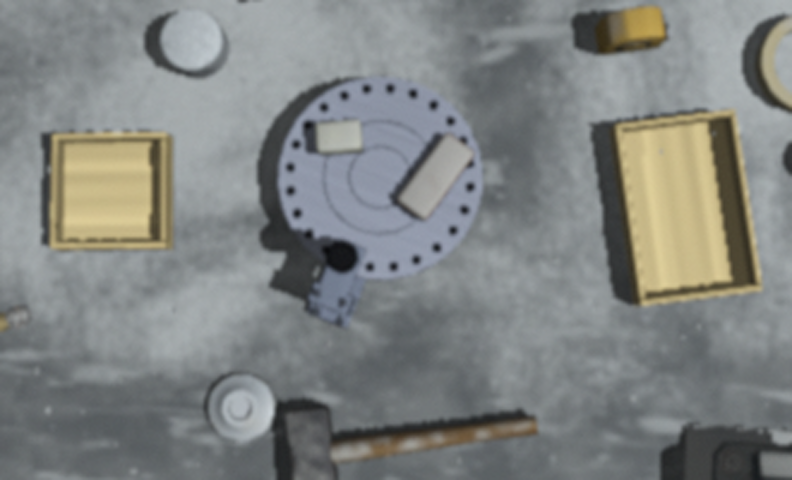

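View pics/scz.png

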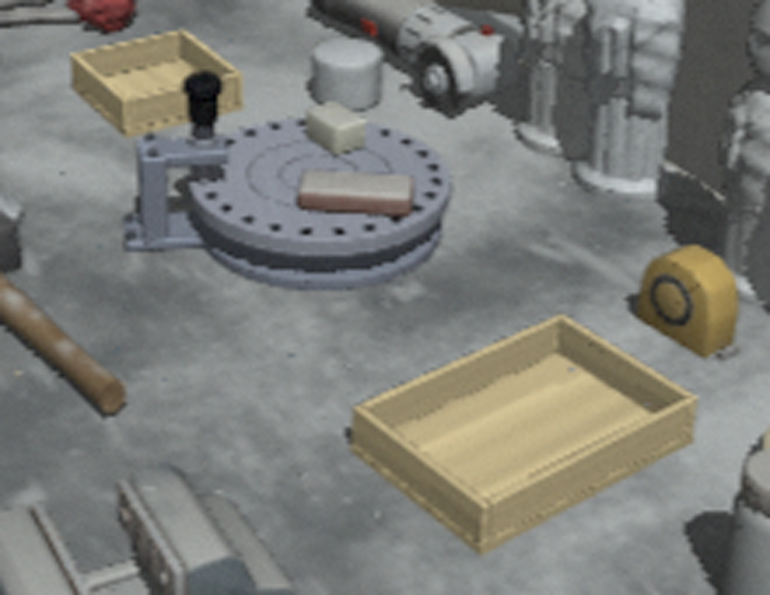

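The zoomed views show the stone lying diagonally, the wax nearly axis-aligned, and the bracket pointing back-left. Depth outliers spoiled the rectangles, so I'll keep only the connected component at each seed pixel.

```bash
cat > m.py <<'E'
from h import *
seeds=dict(disc=(319,190),stone=(341,183),wax=(299,167),knob=(302,216),lt=(445,196),st=(205,189),cap=(240,127),tape=(425,122),wheel=(260,279))
band=dict(disc=(.035,.052),stone=(.056,.07),wax=(.062,.08),knob=(.11,.15),lt=(.024,.045),st=(.024,.045),cap=(.035,.06),tape=(.03,.08),wheel=(.009,.03))
rad=dict(disc=.12,stone=.055,wax=.04,knob=.03,lt=.13,st=.095,cap=.045,tape=.06,wheel=.05)
if __name__=="__main__":
  t=load("top0")
  C={k:ray(t,*seeds[k],np.mean(band[k]))[:2] for k in seeds}
  for n in("top0","scene0"):
    c=load(n);P=cloud(c);z=P[...,2]
    for k in seeds:
        lo,hi=band[k]
        m=(np.hypot(P[...,0]-C[k][0],P[...,1]-C[k][1])<rad[k])&(z>lo)&(z<hi)
        nn,l,s,_=cv2.connectedComponentsWithStats(m.astype(np.uint8),connectivity=8)
        if nn<2: print(k,"-");continue
        i=1+np.argmax(s[1:,4]);m=l==i
        Q=P[m]; h=np.median(Q[:,2])
        cc,ss,a=cv2.minAreaRect((Q[:,:2]*1000).astype(np.float32))
        print(n,k,"ctr",np.round(cc,1),"size",np.round(ss,1),"ang",round(a,1),"h",round(h*1000,1),"n",m.sum())
E
python3 m.py
```

```text
top0 disc ctr [588.6  17.5] size [196.5 196.9] ang 0.9 h 44.5 n 4645
top0 stone ctr [587.9 -36.2] size [35.7 83.1] ang 54.6 h 63.3 n 549
top0 wax ctr [623.9  57.4] size [30.5 44. ] ang 5.7 h 70.5 n 252
top0 knob ctr [504.9  48. ] size [28.3 26.1] ang 0.3 h 129.8 n 143
top0 lt ctr [ 565.3 -283.4] size [180.  121.6] ang 8.1 h 32.6 n 756
top0 st ctr [572.7 285.8] size [115.1 116.9] ang 1.9 h 32.7 n 545
top0 cap ctr [721.4 205.4] size [61.  58.8] ang 46.4 h 45.0 n 538
top0 tape ctr [ 739.  -229.3] size [35. 63.] ang 10.0 h 55.5 n 410
top0 wheel ctr [359.7 152.3] size [52.7 59. ] ang 35.4 h 13.3 n 348
scene0 disc ctr [584.5  12.6] size [198.3 196.1] ang 63.9 h 44.9 n 1798
scene0 stone ctr [583.4 -40.3] size [39.1 83.2] ang 52.8 h 63.2 n 282
scene0 wax ctr [619.3  53.8] size [31.5 47.5] ang 3.6 h 69.7 n 117
scene0 knob ctr [500.5  43.9] size [26.4 26.8] ang 17.5 h 126.9 n 103
scene0 lt ctr [ 561.1 -286. ] size [182.8 124.4] ang 9.0 h 31.2 n 1057
scene0 st ctr [568.8 283.5] size [115.  125.2] ang 0.9 h 30.8 n 311
scene0 cap ctr [718.9 202.1] size [61.9 62. ] ang 5.2 h 44.6 n 186
scene0 tape ctr [ 735.  -234.3] size [37.3 61.3] ang 8.4 h 48.7 n 395
scene0 wheel ctr [358.1 152.4] size [37.2 52.6] ang 85.4 h 15.0 n 99
```

The two views differ by about 4 mm in a steady offset. Sizes, heights and the knob-to-disc distance (89 mm) all agree with the text. I'll move over the stone and refine with the wrist camera.

```bash
cat > go.py <<'E'
import sys,numpy as np
from scipy.spatial.transform import Rotation as R
from bench import readout
def delta(x,y,z,jaw=None):
    s=readout.observe();q=s["orientation"];r=R.from_quat([q[1],q[2],q[3],q[0]])
    d=r.inv().apply(np.array([x,y,z])/1000-s["tool_pos"])*1000
    M=r.as_matrix();a=np.degrees(np.arctan2(M[1,1],M[0,1]))
    out=dict(t=round(float(s["time"]),2),pos=np.round(np.array(s["tool_pos"])*1000,1),jaw=round(a,1),tilt=np.round(M[:2,2],3),w=round(float(s["gripper_width"])*1000,1),F=np.round(s["contact_force"],1),shift_mm=np.round(d,1),q7=round(s["q"][6],2))
    if jaw is not None:
        # tool goes down: wanted frame y=jaw dir, z down (nearest half turn)
        best=None
        for k in(0,180):
            b=np.radians(jaw+k);Y=np.array([np.cos(b),np.sin(b),0]);Z=np.array([0,0,-1.]);X=np.cross(Y,Z)
            v=(r.inv()*R.from_matrix(np.stack([X,Y,Z],1))).as_rotvec(degrees=True)
            if best is None or np.linalg.norm(v)<np.linalg.norm(best):best=v
        out["turn_deg"]=np.round(best,2)
    for k,v in out.items():print(k,v,end="  ")
    print()
if __name__=="__main__":delta(*map(float,sys.argv[1:]))
E
python3 go.py 560 -38 220 55
python3 -m pendant '[-0.042,-0.030,0,0,0,0,0.0918,-0.045,-0.033,0,0,0,0,0.0918,-0.045,-0.033,0,0,0,0,0.0918,-0.045,-0.033,0,0,0,0,0.0918,-0.045,-0.033,0,0,0,0,0.0918,-0.045,-0.033,0,0,0,0,0.0918,-0.045,-0.033,0,0,0,0,0.0918,-0.045,-0.033,0,0,0,0,0.0918]'
python3 go.py 560 -38 220 55
```

```text
t 0.1  pos [270.5 563.  226.1]  jaw 64.3  tilt [-0.    -0.001]  w 92.0  F [-0.2  0.9  0.6]  shift_mm [-521.2 -416.3    6.7]  q7 -0.08  turn_deg [-0.08  0.01  9.34]  
time: 1.1
tool_pos: [0.4821, 0.1653, 0.2234]
orientation: [-0.002, 0.217, 0.976, -0.002]
contact_force: [0.8, 1.2, -0.2]
gripper_width: 0.0918
t 1.1  pos [482.1 165.3 223.4]  jaw 64.9  tilt [-0.004 -0.003]  w 91.8  F [ 0.8  1.2 -0.2]  shift_mm [-156.8 -151.     3.7]  q7 0.76  turn_deg [-0.25 -0.11  9.88]
```

```bash
python3 -m pendant '[-0.040,-0.038,0,0,0,0,0.0918,-0.040,-0.038,0,0,0,0,0.0918,-0.040,-0.038,0,0,0,0,0.0918,-0.037,-0.037,0.004,0,0,0,0.0918,0,0,0,-0.2,-0.1,9.8,0.0918,0,0,0,0,0,0,0.0918]'
python3 go.py 586 -38 220 54.6
cat > look.py <<'E'
import sys,numpy as np,cv2
from scipy.spatial.transform import Rotation as R
from bench import readout,optics
n=sys.argv[1]
s=readout.observe();c=optics.read_camera("wrist")
q=s["orientation"];T=np.eye(4);T[:3,:3]=R.from_quat([q[1],q[2],q[3],q[0]]).as_matrix();T[:3,3]=s["tool_pos"]
c["cam_to_world"]=T@c["mount"]
np.savez(f"pics/{n}.npz",**c);cv2.imwrite(f"pics/{n}.png",c["frame"][:,:,::-1]);print(np.round(c["mount"],3).tolist(),c["fx"])
E
python3 look.py w1
```

```text
time: 1.85
tool_pos: [0.562, -0.0512, 0.2182]
orientation: [-0.001, 0.304, 0.953, -0.002]
contact_force: [-0.0, -0.4, -0.6]
gripper_width: 0.0918
t 1.85  pos [562.  -51.2 218.2]  jaw 54.5  tilt [-0.002 -0.003]  w 91.8  F [-0.  -0.4 -0.6]  shift_mm [-11.9  24.7  -1.9]  q7 1.08  turn_deg [-0.21  0.   -0.06]  
[[-0.0, -0.963, -0.27, 0.073], [1.0, -0.0, -0.0, -0.0], [0.0, -0.27, 0.963, -0.158], [0.0, 0.0, 0.0, 1.0]] 298.8157338902415
```

View pics/w1.png

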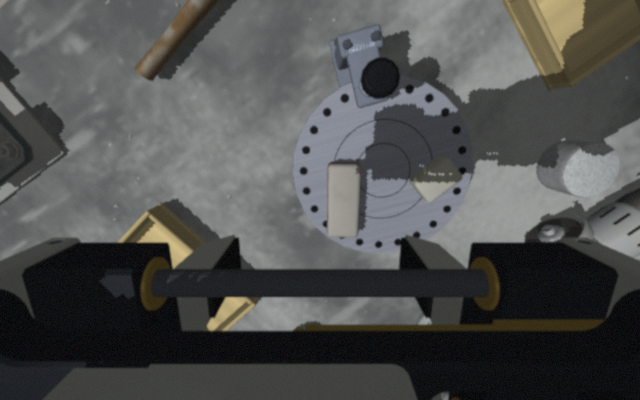

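The wrist view shows the stone at (343,200), aligned with the jaws, the wax at (435,182) partly in shadow, and the knob at (380,77).

```bash
cat > mw.py <<'E'
import sys
from m import *
def meas(n,seedC):
    c=load(n);P=cloud(c);z=P[...,2]
    for k,(x,y) in seedC.items():
        lo,hi=band[k]
        m=(np.hypot(P[...,0]-x/1000,P[...,1]-y/1000)<rad[k])&(z>lo)&(z<hi)
        nn,l,s,_=cv2.connectedComponentsWithStats(m.astype(np.uint8),connectivity=8)
        if nn<2: print(k,"-");continue
        m=l==1+np.argmax(s[1:,4]);Q=P[m]
        cc,ss,a=cv2.minAreaRect((Q[:,:2]*1000).astype(np.float32))
        print(n,k,"ctr",np.round(cc,1),"size",np.round(ss,1),"ang",round(a,1),"h",round(np.median(Q[:,2])*1000,1),"max",round(np.percentile(Q[:,2],98)*1000,1),"n",m.sum())
if __name__=="__main__":
    S=dict(disc=(586.5,15),stone=(586,-38),wax=(622,55),knob=(503,46),lt=(563,-285),st=(571,285),cap=(720,204))
    meas(sys.argv[1],{k:S[k] for k in sys.argv[2:]})
E
python3 mw.py w1 disc stone wax knob cap
```

```text
w1 disc ctr [586.8  15.3] size [198.8 194.2] ang 62.1 h 45.8 max 47.3 n 19855
w1 stone ctr [585.  -37.1] size [35.7 82.6] ang 54.9 h 64.6 max 66.2 n 2426
w1 wax ctr [621.2  55.9] size [30.1 43.6] ang 5.2 h 71.5 max 73.2 n 1280
w1 knob ctr [503.1  46.6] size [29.2 28.9] ang 54.4 h 131.4 max 133.1 n 1263
w1 cap ctr [719.1 204.8] size [62.  60.7] ang 57.3 h 45.9 max 47.6 n 2761
```

The wrist measurements match the mean of the two fixed views to about 1 mm. I'll descend on the stone with the tips 4 mm above the disc.

```bash
python3 go.py 585.5 -37.3 80 54.8
python3 -m pendant '[-0.010,0.025,0.040,0,0,0,0.07,0,0,0.050,0,0,0,0.07,0,0,0.048,0,0,0,0.07,0,0,0,0,0,0,0.07]'
python3 go.py 585.5 -37.3 50 54.8
```

```text
t 1.9  pos [561.9 -51.6 218.3]  jaw 54.7  tilt [-0.002 -0.004]  w 91.5  F [ 0.2  0.2 -1.2]  shift_mm [-10.9  25.9 138.2]  q7 1.08  turn_deg [-0.23  0.02 -0.12]  
time: 2.4
tool_pos: [0.5859, -0.0323, 0.0781]
orientation: [0.001, 0.293, 0.956, -0.001]
contact_force: [-0.5, 0.6, 0.2]
gripper_width: 0.0702
t 2.4  pos [585.9 -32.3  78.1]  jaw 55.9  tilt [ 0.001 -0.001]  w 70.2  F [-0.5  0.6  0.2]  shift_mm [-2.4 -4.3 28.1]  q7 1.13  turn_deg [-0.05  0.08  1.11]
```

```bash

python3 -m pendant '[-0.0025,-0.004,0.010,0,0,1.0,0.07,0,0,0.012,0,0,0,0.07,0,0,0.005,0,0,0,0.07,0,0,0,0,0,0,0.07]'
python3 go.py 585.5 -37.3 50 54.8
```

```text
time: 2.9
tool_pos: [0.5889, -0.0368, 0.0545]
orientation: [0.004, 0.3, 0.954, 0.001]
contact_force: [-0.6, -0.8, -0.1]
gripper_width: 0.0696
t 2.9  pos [588.9 -36.8  54.5]  jaw 55.1  tilt [ 0.008 -0.001]  w 69.6  F [-0.6 -0.8 -0.1]  shift_mm [ 2.5 -2.4  4.5]  q7 1.14  turn_deg [0.21 0.38 0.26]
```

```bash

python3 -m pendant '[0.0025,-0.0025,0.004,0.2,0.4,0,0.07,0,0,0,0,0,0,0.02,0,0,0,0,0,0,0.02,0,0,0,0,0,0,0.02,0,0,0,0,0,0,0.02]' 35
python3 go.py 585.5 -37.3 50 54.8
```

```text
time: 3.52
tool_pos: [0.5859, -0.0375, 0.0514]
orientation: [0.0, 0.3, 0.954, 0.0]
contact_force: [0.1, 0.2, -0.8]
gripper_width: 0.0359
t 3.52  pos [585.9 -37.5  51.4]  jaw 55.1  tilt [0.001 0.001]  w 35.9  F [ 0.1  0.2 -0.8]  shift_mm [ 0.5 -0.1  1.4]  q7 1.14  turn_deg [0.06 0.04 0.27]
```

Stone gripped, opening 35.9 mm. Next I'll lift it and carry it to the oblong tray.

```bash

python3 -m pendant '[0,0,-0.02,0,0,0,0.02,0,0,-0.035,0,0,0,0.02,0,0,-0.03,0,0,0,0.02,0,0,0,0,0,-8,0.02,0,0,0,0,0,-10,0.02,0,0,0,0,0,-10,0.02,0,0,0,0,0,-10,0.02,0,0,0,0,0,0,0.02]'
python3 go.py 563 -285 120 98.1
```

```text
time: 4.53
tool_pos: [0.5839, -0.0373, 0.1377]
orientation: [-0.001, -0.036, 0.999, 0.0]
contact_force: [0.2, 0.1, -2.0]
gripper_width: 0.0361
t 4.53  pos [583.9 -37.3 137.7]  jaw 94.2  tilt [-0.003  0.   ]  w 36.1  F [ 0.2  0.1 -2. ]  shift_mm [  38.8 -245.6   17.7]  q7 1.69  turn_deg [ 0.02 -0.16 -3.93]
```

```bash

python3 -m pendant '[0.007,-0.04,0,0,0,-3.5,0.02,0.008,-0.05,0,0,0,0,0.02,0.008,-0.05,0,0,0,0,0.02,0.008,-0.05,0,0,0,0,0.02,0.006,-0.045,0,0,0,0,0.02,0,0,0,0,0,0,0.02]'
python3 go.py 563 -285 60 98.1; python3 look.py w2; python3 mw.py w2 lt
```

```text
time: 5.28
tool_pos: [0.574, -0.2805, 0.1361]
orientation: [-0.002, -0.055, 0.998, 0.0]
contact_force: [0.5, 0.5, -2.3]
gripper_width: 0.036
t 5.28  pos [ 574.  -280.5  136.1]  jaw 96.3  tilt [-0.004  0.001]  w 36.0  F [ 0.5  0.5 -2.3]  shift_mm [11.1 -3.3 76.1]  q7 2.14  turn_deg [ 0.07 -0.25 -1.75]  
[[-0.0, -0.963, -0.27, 0.073], [1.0, -0.0, 0.0, -0.0], [-0.0, -0.27, 0.963, -0.158], [0.0, 0.0, 0.0, 1.0]] 298.8157338902415
w2 lt ctr [ 542.4 -287.8] size [140.  120.2] ang 8.1 h 34.2 max 35.9 n 3875
```

View pics/w2.png

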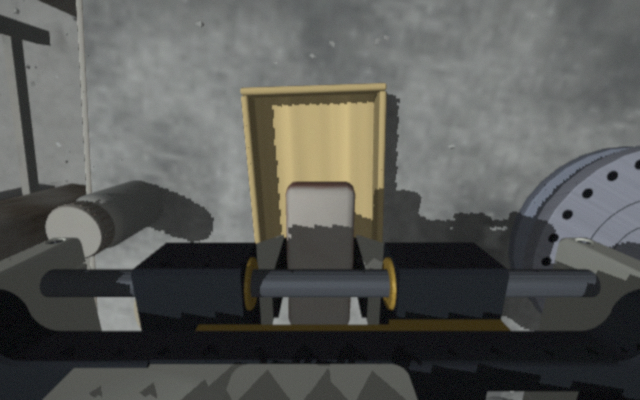

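The stone hangs square over the oblong tray, whose rim runs between (243,90) and (385,88). I'll lower it in and release with a small opening so the fingers stay clear of the walls.

```bash

python3 -m pendant '[0.011,-0.003,0.010,0,-0.2,-1.7,0.02,0,0,0.040,0,0,0,0.02,0,0,0.035,0,0,0,0.02,0,0,0.02,0,0,0,0.02,0,0,0,0,0,0,0.02]'
python3 go.py 563 -285 14 98.1
```

```text
time: 5.95
tool_pos: [0.5614, -0.2746, 0.0261]
orientation: [-0.001, -0.075, 0.997, 0.003]
contact_force: [0.9, -0.1, -2.0]
gripper_width: 0.0364
t 5.95  pos [ 561.4 -274.6   26.1]  jaw 98.6  tilt [-0.003  0.007]  w 36.4  F [ 0.9 -0.1 -2. ]  shift_mm [ -0.1 -10.6  12. ]  q7 2.19  turn_deg [ 0.39 -0.09  0.49]
```

```bash

python3 -m pendant '[0,-0.010,0.004,0.4,0,0,0.02,0,0,0.005,0,0,0,0.02,0,0,0,0,0,0,0.02]'
python3 go.py 563 -285 13 98.1
```

```text
time: 6.32
tool_pos: [0.5638, -0.2849, 0.0185]
orientation: [0.001, -0.075, 0.997, -0.001]
contact_force: [-0.0, -0.3, -2.0]
gripper_width: 0.036
t 6.33  pos [ 563.8 -284.9   18.5]  jaw 98.6  tilt [ 0.001 -0.002]  w 36.0  F [-0.  -0.3 -2. ]  shift_mm [ 0.8 -0.   5.5]  q7 2.2  turn_deg [-0.11  0.05  0.55]
```

```bash

python3 -m pendant '[0,0,0.005,0,0,0,0.02,0,0,0,0,0,0,0.02,0,0,0,0,0,0,0.05,0,0,0,0,0,0,0.05,0,0,0,0,0,0,0.05,0,0,-0.03,0,0,0,0.05,0,0,-0.04,0,0,0,0.06,0,0,-0.05,0,0,0,0.07]'
python3 go.py 621.5 55.5 180 95.5;python3 look.py w3
```

```text
time: 7.32
tool_pos: [0.562, -0.2837, 0.1336]
orientation: [-0.002, -0.075, 0.997, 0.0]
contact_force: [1.1, -0.4, 0.5]
gripper_width: 0.0657
t 7.33  pos [ 562.  -283.7  133.6]  jaw 98.7  tilt [-0.004  0.   ]  w 65.7  F [ 1.1 -0.4  0.5]  shift_mm [-109.7  326.4  -46.5]  q7 2.18  turn_deg [ 0.05 -0.22  3.15]  
[[-0.0, -0.963, -0.27, 0.073], [1.0, -0.0, 0.0, -0.0], [-0.0, -0.27, 0.963, -0.158], [0.0, 0.0, 0.0, 1.0]] 298.8157338902415
```

View pics/w3.png

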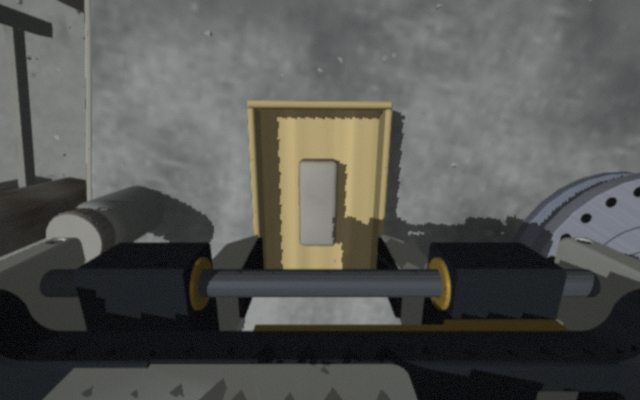

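The stone lies flat in the tray, centred at about (318,202) and clear of the walls. Next is the wax.

```bash

python3 -m pendant '[-0.010,0.035,-0.02,0,0,0,0.08,-0.016,0.05,-0.01,0,0,0,0.08,-0.018,0.05,0,0,0,0,0.08,-0.018,0.05,0,0,0,0,0.08,-0.018,0.05,0,0,0,0,0.08,-0.016,0.05,0,0,0,0,0.08,-0.010,0.035,0,0,0,0,0.08,0,0,0,0,-0.2,3,0.08]'
python3 go.py 621.5 55.5 120 95.5;python3 look.py w4;python3 mw.py w4 wax knob disc
```

```text
time: 8.38
tool_pos: [0.6266, 0.056, 0.1743]
orientation: [0.009, -0.047, 0.999, -0.003]
contact_force: [-1.5, -1.4, 0.5]
gripper_width: 0.0803
t 8.38  pos [626.6  56.  174.3]  jaw 95.4  tilt [ 0.019 -0.004]  w 80.3  F [-1.5 -1.4  0.5]  shift_mm [ 6.1  0.3 54.2]  q7 1.54  turn_deg [-0.34  1.04 -0.08]  
[[-0.0, -0.963, -0.27, 0.073], [1.0, -0.0, 0.0, -0.0], [-0.0, -0.27, 0.963, -0.158], [0.0, 0.0, 0.0, 1.0]] 298.8157338902415
w4 wax ctr [621.5  55.9] size [29.9 43.9] ang 5.5 h 71.6 max 73.1 n 1603
w4 knob ctr [503.4  46.7] size [29.1 29.4] ang 67.8 h 131.5 max 133.2 n 2138
w4 disc ctr [586.5  15.6] size [199.5 195.7] ang 72.7 h 45.8 max 47.2 n 32379
```

View pics/w4.png

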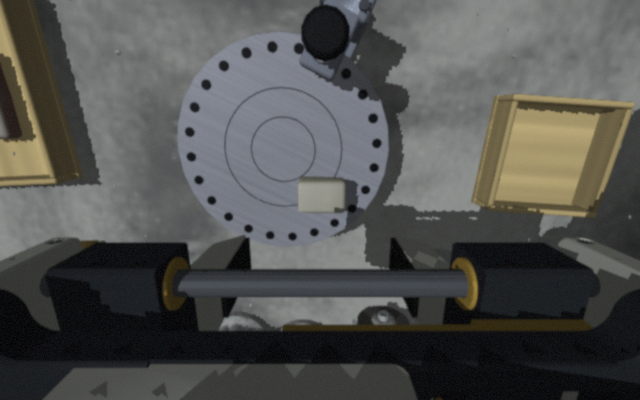

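The wax, at (321,195), sits square to the jaws at the same position as before. Descending.

```bash

python3 -m pendant '[0.006,0,0.02,-0.3,1,0,0.08,0,0,0.04,0,0,0,0.08,0,0,0.035,0,0,0,0.08,0,0,0,0,0,0,0.08]'
python3 go.py 621.5 55.7 54 95.5
```

```text
time: 8.93
tool_pos: [0.619, 0.05, 0.074]
orientation: [-0.002, -0.045, 0.999, -0.001]
contact_force: [-0.3, -0.3, 0.6]
gripper_width: 0.08
t 8.93  pos [619.  50.  74.]  jaw 95.1  tilt [-0.003 -0.002]  w 80.0  F [-0.3 -0.3  0.6]  shift_mm [-3.1  5.5 20. ]  q7 1.56  turn_deg [-0.12 -0.19 -0.39]
```

```bash

python3 -m pendant '[-0.003,0.0055,0.008,0,0,0,0.08,0,0,0.010,0,0,0,0.08,0,0,0,0,0,0,0.08]'
python3 go.py 621.5 55.7 54 95.5
```

```text
time: 9.3
tool_pos: [0.6228, 0.0553, 0.0568]
orientation: [-0.0, -0.044, 0.999, -0.001]
contact_force: [0.0, 0.7, 0.1]
gripper_width: 0.0801
t 9.3  pos [622.8  55.3  56.8]  jaw 95.1  tilt [-0.001 -0.002]  w 80.1  F [0.  0.7 0.1]  shift_mm [1.3 0.5 2.8]  q7 1.55  turn_deg [-0.11 -0.05 -0.43]
```

```bash

python3 -m pendant '[0.001,0,0.003,0,0,0,0.06,0,0,0,0,0,0,0.03,0,0,0,0,0,0,0.03,0,0,0,0,0,0,0.03,0,0,0,0,0,0,0.03]' 20
python3 go.py 621.5 55.7 54 95.5
```

```text
time: 9.93
tool_pos: [0.6228, 0.0554, 0.0553]
orientation: [0.001, -0.044, 0.999, -0.001]
contact_force: [0.0, 0.4, -1.6]
gripper_width: 0.0439
t 9.93  pos [622.8  55.4  55.3]  jaw 95.1  tilt [ 0.002 -0.002]  w 43.9  F [ 0.   0.4 -1.6]  shift_mm [1.2 0.5 1.3]  q7 1.55  turn_deg [-0.1   0.1  -0.42]
```

```bash

python3 -m pendant '[0,0,-0.03,0,0,0,0.03,0,0,-0.04,0,0,0,0.03,0,0,-0.015,0,0,0,0.03,0,0,0,0,0,0,0.03]'
python3 go.py 571 285 140 92
```

```text
time: 10.42
tool_pos: [0.6216, 0.0553, 0.141]
orientation: [-0.0, -0.044, 0.999, -0.001]
contact_force: [-0.0, 0.5, -1.7]
gripper_width: 0.044
t 10.43  pos [621.6  55.3 141. ]  jaw 95.1  tilt [-0.001 -0.002]  w 44.0  F [-0.   0.5 -1.7]  shift_mm [ 30.  233.2   0.6]  q7 1.54  turn_deg [-0.12 -0.06  3.08]
```

```bash

python3 -m pendant '[0.005,0.035,0,0,0,3,0.03,0.006,0.045,0,0,0,0,0.03,0.006,0.045,0,0,0,0,0.03,0.006,0.045,0,0,0,0,0.03,0.005,0.04,0,0,0,0,0.03,0,0,0,0,0,0,0.03]'
python3 go.py 571 285 60 92;python3 look.py w5
```

```text
time: 11.18
tool_pos: [0.5793, 0.2676, 0.1298]
orientation: [-0.006, -0.016, 1.0, -0.004]
contact_force: [-0.7, -0.6, -1.5]
gripper_width: 0.0442
t 11.18  pos [579.3 267.6 129.8]  jaw 91.8  tilt [-0.012 -0.007]  w 44.2  F [-0.7 -0.6 -1.5]  shift_mm [ 6.9 18.1 69.8]  q7 1.14  turn_deg [-0.4  -0.71 -0.16]  
[[-0.0, -0.963, -0.27, 0.073], [1.0, -0.0, 0.0, -0.0], [-0.0, -0.27, 0.963, -0.158], [0.0, 0.0, 0.0, 1.0]] 298.8157338902415
```

View pics/w5.png

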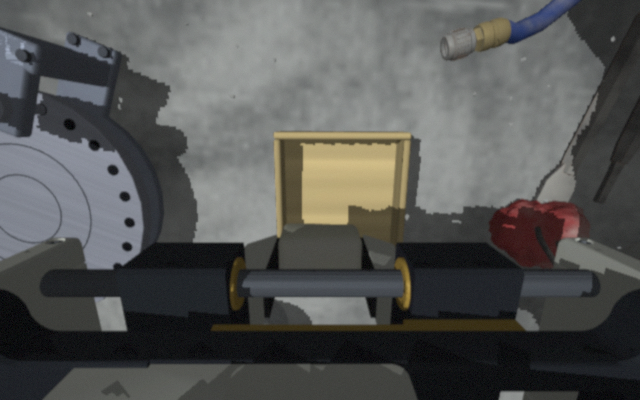

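The wax is held just inside the square tray's near rim, with the tray visible from (275,133) to (410,240). I'll centre it and lower.

```bash

python3 -m pendant '[0.007,0.018,0.015,-0.4,-0.7,0,0.03,0,0,0.04,0,0,0,0.03,0,0,0.025,0,0,0,0.03,0,0,0.010,0,0,0,0.03,0,0,0,0,0,0,0.03]'
python3 go.py 571 285 17 92
```

```text
time: 11.85
tool_pos: [0.5727, 0.2748, 0.0336]
orientation: [-0.001, -0.011, 1.0, -0.004]
contact_force: [0.4, 0.0, -0.4]
gripper_width: 0.0441
t 11.85  pos [572.7 274.8  33.6]  jaw 91.3  tilt [-0.002 -0.008]  w 44.1  F [ 0.4  0.  -0.4]  shift_mm [ 1.5 10.4 16.5]  q7 1.12  turn_deg [-0.44 -0.15 -0.71]
```

```bash

python3 -m pendant '[0.001,0.009,-0.006,-0.4,0,-0.5,0.03,0,0,0,0,0,0,0.03]'
python3 go.py 571 285 17 92
```

```text
time: 12.1
tool_pos: [0.5728, 0.2844, 0.0417]
orientation: [-0.0, -0.015, 1.0, 0.001]
contact_force: [-0.6, 0.1, -1.2]
gripper_width: 0.0438
t 12.1  pos [572.8 284.4  41.7]  jaw 91.8  tilt [-0.     0.001]  w 43.8  F [-0.6  0.1 -1.2]  shift_mm [ 1.8  0.6 24.7]  q7 1.12  turn_deg [ 0.06 -0.01 -0.23]
```

```bash

python3 -m pendant '[0.001,0,0.009,0,0,0,0.03,0,0,0.010,0,0,0,0.03,0,0,0.004,0,0,0,0.03,0,0,0,0,0,0,0.03]'
python3 go.py 571 285 17 92
```

```text
time: 12.6
tool_pos: [0.572, 0.2847, 0.0179]
orientation: [0.0, -0.016, 1.0, 0.001]
contact_force: [0.4, 0.3, -0.5]
gripper_width: 0.0438
t 12.6  pos [572.  284.7  17.9]  jaw 91.8  tilt [0.001 0.002]  w 43.8  F [ 0.4  0.3 -0.5]  shift_mm [1.  0.4 0.9]  q7 1.13  turn_deg [ 0.09  0.06 -0.21]
```

```bash

python3 -m pendant '[0,0,0.002,0,0,0,0.03,0,0,0,0,0,0,0.057,0,0,0,0,0,0,0.057,0,0,0,0,0,0,0.057,0,0,-0.03,0,0,0,0.057,0,0,-0.05,0,0,0,0.06,0,0,-0.06,0,0,0,0.06,0,0,0,0,0,0,0.06]'
python3 go.py 503.3 46.7 160 70;python3 look.py w6
```

```text
time: 13.6
tool_pos: [0.5725, 0.2845, 0.1605]
orientation: [0.001, -0.015, 1.0, 0.001]
contact_force: [-0.2, 0.4, -0.6]
gripper_width: 0.06
t 13.6  pos [572.5 284.5 160.5]  jaw 91.8  tilt [0.002 0.002]  w 60.0  F [-0.2  0.4 -0.6]  shift_mm [ 7.650e+01 -2.356e+02 -1.000e-01]  q7 1.11  turn_deg [ 0.13  0.08 21.77]  
[[-0.0, -0.963, -0.27, 0.073], [1.0, -0.0, 0.0, -0.0], [-0.0, -0.27, 0.963, -0.158], [0.0, 0.0, 0.0, 1.0]] 298.8157338902415
```

View pics/w6.png

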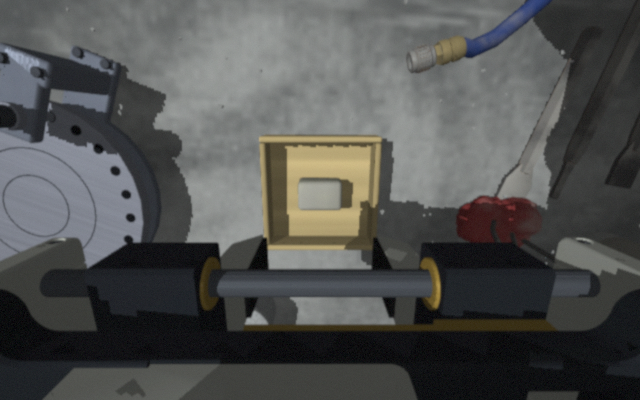

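The wax lies centred in the square tray at (320,194). Next is the knob. The fingers come straight down, so the pads will close on the 30 mm head; I'll grip hard and check it holds.

```bash

python3 -m pendant '[0.008,-0.035,-0.008,0,0,0,0.07,0.009,-0.045,0,0,0,0,0.07,0.009,-0.045,0,0,0,0,0.07,0.009,-0.045,0,0,0,0,0.07,0.009,-0.035,0,0,0,0,0.07,0,0,0,0,0,0,0.07]' 60
python3 go.py 503.3 46.7 160 92;python3 look.py w7;python3 mw.py w7 knob
```

```text
time: 14.4
tool_pos: [0.5271, 0.0708, 0.1581]
orientation: [-0.007, -0.016, 1.0, -0.002]
contact_force: [0.8, -0.1, 0.1]
gripper_width: 0.0699
t 14.4  pos [527.1  70.8 158.1]  jaw 91.9  tilt [-0.014 -0.004]  w 69.9  F [ 0.8 -0.1  0.1]  shift_mm [ 24.6 -23.3  -1.5]  q7 1.43  turn_deg [-0.21 -0.79 -0.11]  
[[-0.0, -0.963, -0.27, 0.073], [1.0, -0.0, 0.0, -0.0], [-0.0, -0.27, 0.963, -0.158], [0.0, 0.0, 0.0, 1.0]] 298.8157338902415
w7 knob ctr [502.8  47. ] size [29.4 28.8] ang 58.9 h 131.4 max 132.9 n 1606
```

View pics/w7.png

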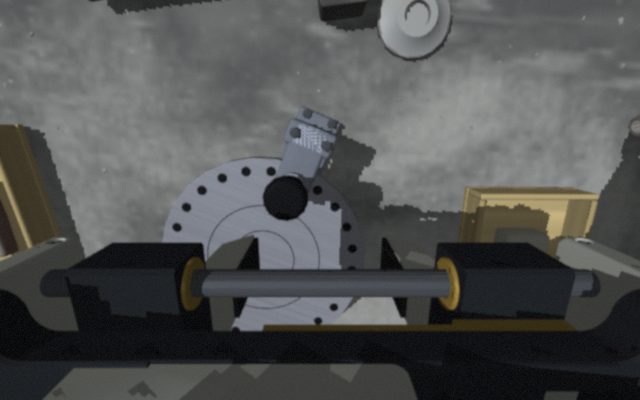

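The knob's black head is at (285,197), measured at (503,47) with its top at 132 mm, as expected. I'll align over it and then descend.

```bash

python3 -m pendant '[0.0245,-0.0235,0,-0.2,-0.8,0,0.07,0,0,0,0,0,0,0.07]'
python3 go.py 503 46.8 104 92

```

```text
time: 14.7
tool_pos: [0.5028, 0.0502, 0.1568]
orientation: [-0.001, -0.019, 1.0, 0.001]
contact_force: [0.5, 0.9, 0.1]
gripper_width: 0.0695
t 14.7  pos [502.8  50.2 156.8]  jaw 92.2  tilt [-0.002  0.001]  w 69.5  F [0.5 0.9 0.1]  shift_mm [-0.1 -3.4 52.8]  q7 1.46  turn_deg [ 0.07 -0.08  0.17]
```

```bash

python3 -m pendant '[0,-0.0035,0.010,0,0,0,0.07,0,0,0.020,0,0,0,0.07,0,0,0.018,0,0,0,0.07,0,0,0,0,0,0,0.07]'
python3 go.py 503 46.8 104 92

```

```text
time: 15.2
tool_pos: [0.5042, 0.0514, 0.1047]
orientation: [-0.001, -0.022, 1.0, 0.001]
contact_force: [-0.4, 0.9, 0.3]
gripper_width: 0.0701
t 15.2  pos [504.2  51.4 104.7]  jaw 92.5  tilt [-0.003  0.002]  w 70.1  F [-0.4  0.9  0.3]  shift_mm [ 1.4 -4.5  0.7]  q7 1.48  turn_deg [ 0.15 -0.14  0.54]
```

```bash

python3 -m pendant '[0.001,-0.0045,0,0,0,0,0.07,0,0,0,0,0,0,0.07]'
python3 go.py 503 46.8 104 92

```

```text
time: 15.45
tool_pos: [0.5041, 0.0473, 0.1049]
orientation: [-0.001, -0.023, 1.0, 0.001]
contact_force: [0.2, 1.2, 0.5]
gripper_width: 0.07
t 15.45  pos [504.1  47.3 104.9]  jaw 92.6  tilt [-0.002  0.003]  w 70.0  F [0.2 1.2 0.5]  shift_mm [ 1.1 -0.4  0.9]  q7 1.49  turn_deg [ 0.15 -0.12  0.6 ]
```

```bash

python3 -m pendant '[0.001,0,0,0,0,0,0.045,0,0,0,0,0,0,0.015,0,0,0,0,0,0,0.015,0,0,0,0,0,0,0.015,0,0,0,0,0,0,0.015]' 60
python3 go.py 503 46.8 104 92

```

```text
time: 16.08
tool_pos: [0.5039, 0.0474, 0.1062]
orientation: [0.0, -0.023, 1.0, 0.002]
contact_force: [0.5, -0.2, -0.0]
gripper_width: 0.0271
t 16.07  pos [503.9  47.4 106.2]  jaw 92.6  tilt [0.    0.003]  w 27.1  F [ 0.5 -0.2 -0. ]  shift_mm [ 0.9 -0.5  2.2]  q7 1.49  turn_deg [0.18 0.02 0.59]
```

Opening is 27.1 mm, between the waist (23) and head (30), so I'll wait a little and look.

```bash

python3 -m pendant '[0,0,0,0,0,0,0.015,0,0,0,0,0,0,0.015]'
python3 go.py 503 46.8 104 92
python3 - <<'E'
from bench import optics
import cv2
c=optics.read_camera("scene");b=c["frame"][120:280,220:420,::-1]
cv2.imwrite("pics/s2.png",cv2.resize(b,None,fx=3.6,fy=3.6,interpolation=2))
E
```

```text
time: 16.32
tool_pos: [0.5039, 0.0474, 0.1062]
orientation: [0.0, -0.023, 1.0, 0.002]
contact_force: [1.2, 0.1, 1.3]
gripper_width: 0.0269
t 16.32  pos [503.9  47.4 106.2]  jaw 92.6  tilt [0.    0.003]  w 26.9  F [1.2 0.1 1.3]  shift_mm [ 0.9 -0.5  2.2]  q7 1.49  turn_deg [0.18 0.02 0.59]
```

View pics/s2.png

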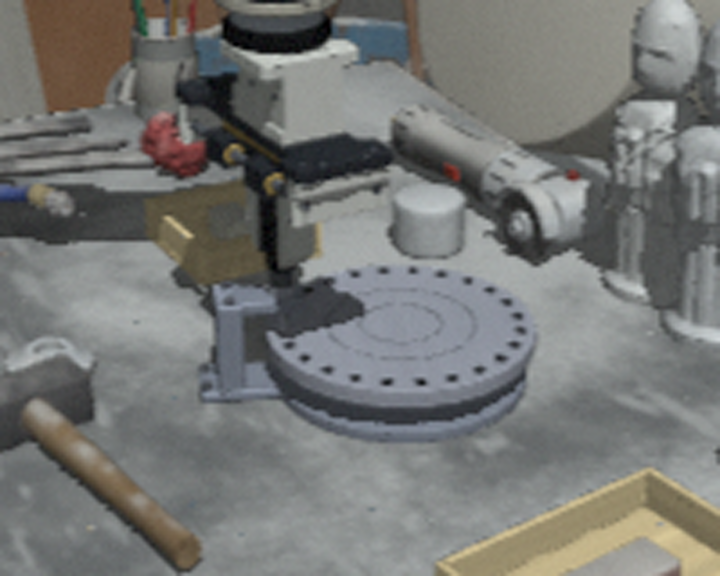

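The fingers are round the knob and stable at 26.9 mm. I'll pull a little and watch the force.

```bash

python3 -m pendant '[0,0,-0.004,0,0,0,0.015,0,0,-0.004,0,0,0,0.015,0,0,0,0,0,0,0.015,0,0,0,0,0,0,0.015]'
python3 go.py 503 46.8 124 92
```

```text
time: 16.88
tool_pos: [0.5037, 0.0474, 0.1137]
orientation: [-0.0, -0.023, 1.0, 0.001]
contact_force: [2.4, 0.1, -8.3]
gripper_width: 0.027
t 16.88  pos [503.7  47.4 113.7]  jaw 92.6  tilt [-0.     0.003]  w 27.0  F [ 2.4  0.1 -8.3]  shift_mm [  0.8  -0.5 -10.3]  q7 1.49  turn_deg [ 0.16 -0.02  0.6 ]
```

The −8.3 N pull at 7.5 mm of lift matches the spring, and the opening hasn't changed. Carrying on up.

```bash

python3 -m pendant '[0,0,-0.004,0,0,0,0.015,0,0,-0.004,0,0,0,0.015,0,0,-0.002,0,0,0,0.015,0,0,0,0,0,0,0.015,0,0,0,0,0,0,0.015]'
python3 go.py 503 46.8 124 92
```

```text
time: 17.5
tool_pos: [0.5037, 0.0474, 0.124]
orientation: [-0.0, -0.023, 1.0, 0.001]
contact_force: [4.5, 1.1, -10.6]
gripper_width: 0.0271
t 17.5  pos [503.7  47.4 124. ]  jaw 92.6  tilt [-0.001  0.003]  w 27.1  F [  4.5   1.1 -10.6]  shift_mm [ 0.7 -0.5 -0. ]  q7 1.49  turn_deg [ 0.16 -0.03  0.61]
```

It has risen 17.8 mm at −10.6 N, as expected at the top. I'll hold it for a second and check from all views.

```bash

python3 -m pendant '[0,0,0,0,0,0,0.015,0,0,0,0,0,0,0.015,0,0,0,0,0,0,0.015,0,0,0,0,0,0,0.015,0,0,0,0,0,0,0.015,0,0,0,0,0,0,0.015,0,0,0,0,0,0,0.015,0,0,0,0,0,0,0.015]'
python3 go.py 503 46.8 124 92
python3 look.py w9 >/dev/null
python3 - <<'E'
from bench import optics
import cv2,numpy as np
for n in("scene","top"):
    c=optics.read_camera(n);np.savez(f"pics/{n}9.npz",**c);b=c["frame"][:,:,::-1]
    b=b[100:320,170:490] if n=="top" else b[120:320,220:460]
    cv2.imwrite(f"pics/{n}9.png",cv2.resize(b,None,fx=2.5,fy=2.5,interpolation=2))
from h import *
import m
c=load("top9");P=cloud(c);z=P[...,2]
for k,x,y,r,lo,hi in(("stone",565,-283.4,.06,.016,.029),("wax",572.7,285.8,.045,.022,.045),("cap",721,205,.045,.035,.06),("tape",739,-229,.06,.03,.08),("wheel",360,152,.05,.009,.03)):
    q=(np.hypot(P[...,0]-x/1000,P[...,1]-y/1000)<r)&(z>lo)&(z<hi)
    nn,l,s,_=cv2.connectedComponentsWithStats(q.astype(np.uint8),connectivity=8)
    if nn<2:print(k,"-");continue
    q=l==1+np.argmax(s[1:,4]);cc,ss,a=cv2.minAreaRect((P[q][:,:2]*1000).astype(np.float32));print(k,np.round(cc,1),np.round(ss,1),round(a,1),np.round(np.median(z[q])*1000,1))
E
```

```text
time: 18.5
tool_pos: [0.5037, 0.0473, 0.1237]
orientation: [-0.0, -0.023, 1.0, 0.001]
contact_force: [3.5, 0.4, -11.8]
gripper_width: 0.0273
t 18.5  pos [503.7  47.3 123.7]  jaw 92.6  tilt [-0.001  0.003]  w 27.3  F [  3.5   0.4 -11.8]  shift_mm [ 0.7 -0.5 -0.3]  q7 1.49  turn_deg [ 0.15 -0.04  0.6 ]  
stone [ 566.9 -284.1] [83.4 36.9] 8.2 23.4
wax [572.6 284.4] [28.5 43. ] 1.5 30.2
cap [721.5 205.5] [60.3 58.7] 46.0 44.9
tape [ 739.4 -229.5] [34.6 61.7] 8.8 55.3
wheel [371.1 177.5] [5.4 4.1] 65.3 9.5
```

View pics/scene9.png

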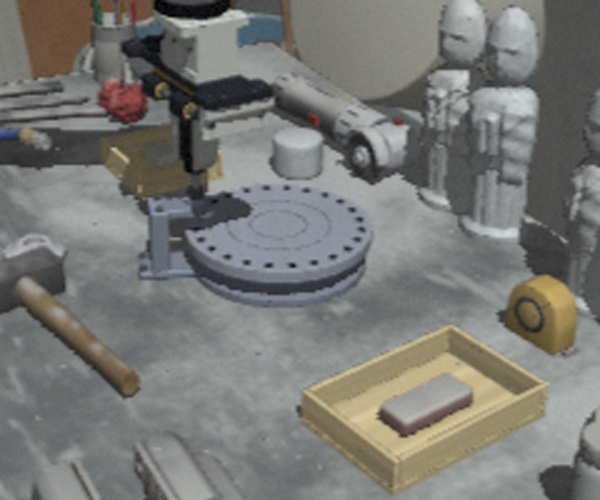

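View pics/top9.png

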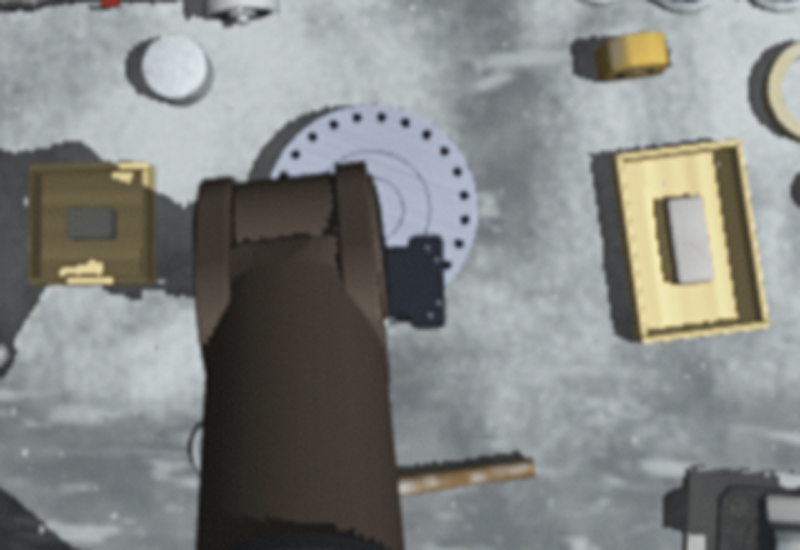

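View pics/w9.png

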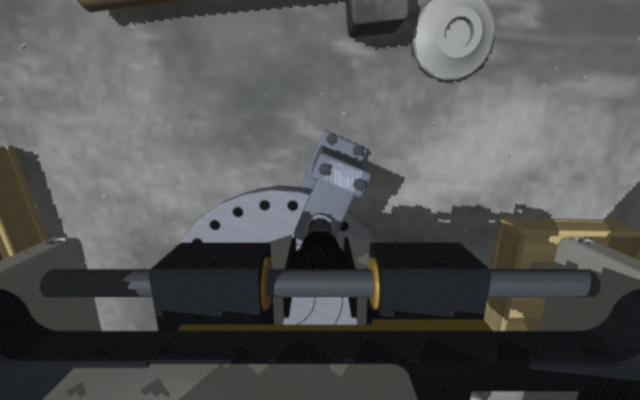

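The stone and wax lie in their trays. The cap and tape haven't moved, and the wheel is still by the hammer at (455,38) in the wrist view. I'll check the knob's height and the wheel's position before handing in.

```bash
python3 - <<'E'
from h import *
c=load("w9");P=cloud(c);z=P[...,2]
q=(np.hypot(P[...,0]-.5035,P[...,1]-.047)<.013)&(z>.08)&(z<.17)
print("knob z pct",np.round(np.percentile(z[q],[5,50,95])*1000,1),q.sum())
for v in range(215,268,6):print(v,np.round(P[v,320]*1000,0))
print("wheel",np.round(ray(c,455,38,.016)*1000))
E
python3 go.py 503 46.8 124 92
```

```text
knob z pct [ 84.1 132.9 149.9] 1511
215 [494.  47.  84.]
221 [495.  47.  93.]
227 [498.  47.  97.]
233 [492.  47. 123.]
239 [492.  47. 132.]
245 [489.  46. 148.]
251 [491.  46. 149.]
257 [494.  47. 149.]
263 [498.  47. 148.]
wheel [362. 149.  16.]
t 18.65  pos [503.7  47.3 123.7]  jaw 92.6  tilt [-0.001  0.003]  w 26.9  F [  3.5  -0.5 -11.2]  shift_mm [ 0.8 -0.5 -0.3]  q7 1.49  turn_deg [ 0.15 -0.04  0.6 ]
```

The knob's top now stands at 149 mm, against 131.5 mm with the pin home, so the pin is up about 17.5 mm. The wheel hasn't moved. Handing in.

```bash
python3 -c "
from bench import hand_in
print(hand_in())"
```

```text
the job is handed in; nothing more can be done
None
```

The turntable is clear and I handed the job in at about 18.7 s, with the gripper still holding the index pin up. The hand-in reports no verdict, so what follows is from my own last checks.

- **Stone and wax:** both lie flat in their trays. The stone is within about 3 mm of the oblong tray's centre, and the wax within about 2 mm of the square tray's centre.
- **Index pin:** the knob's top rose from 131.5 to about 149 mm, which is about 17.5 of the pin's 18 mm. The tool feels about 11 N of downward pull, which matches the spring fully up. The hold stayed steady for over a second.
- **Other things on the desk:** the cap and tape read within 1 mm of where they started. The arm hid the wheel from the top camera, so that reading was useless. The wrist camera put it within about 4 mm of its start, by a hand-picked pixel.

**Differences from what I expected:**
- The fixed cameras disagreed with each other by a steady 4 mm or so; their mean matched the wrist camera to about 1 mm.
- The fingers came straight down and gripped the knob's 30 mm head rather than the waist. The opening read 27 mm there, but nothing slipped during the pull.

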